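Proof-press a kiln ring through the guard window

ROBOT

A 6-joint arm with a two-finger parallel gripper is mounted at the origin on a cart in front of the work surface, level with it; the furniture and walls round the work are solid. World frame = base frame: x ahead of the robot, y to its left, z up, the work surface at z = 0. Lengths are in m, angles in rad, forces in N, time in s.
With the tool pointing down it reaches from about 0.375 to 0.9 m from the base axis. Payload 3.1 kg.
Tool frame: the origin (TCP) lies midway between the tips of the shut fingers; the grasp point (between the pads) lies 19 mm behind it; x points along the fingers, y is the direction in which the jaws open and shut, and the axes are right-handed (so a half turn about x gives the same grasp; the last joint's range is limited). The gripper opens to 85 mm and grips with 20 to 120 N. Pads are 22 mm wide; open, the fingers measure 114 mm over their backs; the gripper's body (76 mm by 85 mm) begins 54 mm behind the grasp point. The pads swing forward as they close: fully open they stand 13 mm farther back than shut.
Start: joints at [0.949, 0.527, 1.433, -0, 1.181, -0.178], TCP at [0.268, 0.564, 0.231] pointing down, gripper open.
Joint ranges: [-3.08, 3.08], [-0.75, 2.2], [0.22, 2.44], [-1.43, 4.57], [0, 2.65], [-2.85, 2.85]. Speed limits (rad/s): [2.79, 2.79, 3.14, 3.14, 3.14, 3.14].

INTERFACE

Orientations are given as a unit quaternion [x, y, z, w].
In Python, from station import manip gives the robot as it stands.
- The arm moves only by the tool carry_out, never from a script. Its argument "commands" is a list that holds one entry, the list of rows, each a list of 7 numbers: the shift along the tool's x, y, z in units of 25 mm (1.0 is 25 mm), then the turn, a rotation vector about the tool's x, y, z in units of 5 degrees (1.0 is 5 degrees), then the finger opening in mm, from 0 to 85.4. A call has exactly 5 rows; each row is the pose to reach, as a shift and turn from the pose commanded when the call began, along the tool's axes at that moment; what a row does not reach only later rows make up. A row lasts 1/10 s, in which the tool goes at most 50 mm and 8.59 degrees, less where a joint would pass 70% of its speed; a pose out of reach is approached as far as the arm can. A call with a gripper value outside its range is refused whole. The fingers move at their own pace and stop on an object; "force" is the grip in N (left out, the last holds). Time passes only in rows, so rows that repeat a pose let the fingers close, or fill a call up. It gives the time, the measured TCP pose, the force and the opening at its end, in the units of the state.
- manip.sense(): the state, without advancing time (a new reading comes with each control period).
- manip.snapshot(name): name is "scene" or "top" or "wrist"; returns a dict with "image" (384x512x3 uint8, red, green, blue), "fx", "fy", "cx", "cy" (pixels), "rvec" (rotation vector, rad) and "tvec" (3), from world to camera coordinates, as OpenCV has them. Camera axes: x right, y down, z forward; pixel columns grow to the right and rows downward; lengths in m; the calibration is good to about 2 mm. A picture is of the moment at which its call begins. There is no depth.
- manip.sign_off(): hands the job in, once; it reports no verdict.
The state is a dict: "t": time; "q": joint angles; "qd": joint speeds; "tau": joint torques, N m; "tcp_pos": TCP position; "tool_rot": TCP orientation; "force": force on the tool from outside, world axes, zero at the start; "ft_torque": the same for the moment, N m; "finger_gap": opening from 0.0 (shut) to 1.0 (fully open).
Only numpy, scipy, OpenCV 4.12 (cv2) and the standard library are available. Lean on these libraries where they do the work, as an engineer would, in place of code of your own. Each camera call takes 0.05 s, during which the arm holds its last target.

TASK

Proof-load the kiln ring: with a fingertip push the loaded sled all the way in under the blue bridge by its black rubber front face, then reach down through the window of the yellow guard and press the red lever right down to its stop, hold it down for about a second, and let it spring back up as you withdraw. Keep the lever up until the sled is home, never touch the yellow guard or the ring, and do not grip or lift anything: push the sled on its rubber face only, without taking hold of the plate. Leave the sled home, and leave the jars, the test tile and the spare ring standing where they are.

Things in the scene. Friction and masses are not known exactly. Their poses are not given: they have to be found in the camera images.
- press: Fixed bench press on a grey base plate 280 x 240 mm (top at 10 mm), bolted down; the position and yaw vary. Origin on the bench under the middle of the plate (plate spans x -145..135, y +-120 mm in this frame); +x points away from the robot at yaw 0, +y to the left. The sled runs along its x at y = +55 mm, under a blue bridge (x 25..65 mm, y 0..110 mm, top at 88 mm). The guarded lever stands at y = -58 mm. Nothing on it stands higher than 90 mm.
- guard: Yellow guard box with clear side panels over the lever, fixed on the press, same origin and axes as press; it spans x -78..98 mm, y -110..-6 mm, top face at 80 mm. Its front and side panels reach down nearly to the base: the way in is the window in its top. Not to be touched.
- window (a point): Middle of the rectangular window in the guard's 4 mm thick yellow top, at the top face (80 mm above the bench). The opening is 72 mm (press x) by 82 mm (press y). An opened gripper may not fit: go in straight down with the fingers shut.
- lever_pad: Red pad with three black ribs, 46 (x) x 50 (y) x 12 mm, at the near end of the lever, just under the window. Origin at the middle of its underside, axes as the press when the lever is up.
- lever_top (a point): Middle of the red pad's top face: 62 mm above the bench (18 mm below the guard's top) with the lever up, directly below the middle of the window; 16 mm lower at the stop. It moves with the lever.
- lever (a joint): Lever angle in rad: 0 up (sprung), 0.16 down at the stop. The hinge is 100 mm behind the pad's middle. The pad needs about 3 N to start moving and 6 to 7 N at the stop, and springs back up when let go. It also lowers the ram on the ring.
- push_point (a point): On the black rubber front face of the sled's upright plate, at the face's mid-width, 60 mm above the bench. The face is 90 mm wide (press y), from 26 to 90 mm above the bench, and looks to the press's -x (toward the robot). It moves with the sled.
- sled (a joint): How far the sled is pushed in, in m along the press's +x: 0 fully out, 0.085 home against its stop. It starts between 0 and 0.04, slides with about 2 N of friction and stays where it is left. At home the rubber face is at press x = -45 mm.
- sled_back: Bare steel plate 90 x 6 x 64 mm fixed behind the rubber face, with two small gussets: the back of the sled's upright. Axes as the press; origin below the middle of the rubber face's front, 12 mm above the bench. Not to be touched.
- loaded_ring: Pale ceramic kiln ring, 68 mm across, 12 mm high, held fast between four brass pins on the sled, its middle 90 mm behind the rubber face; origin at the middle of its underside, 26 mm above the bench. Not to be touched.
- jar_blue: Loose dark blue jar with white cap, 60 mm across, 82 mm high, beside the press; origin under its middle. Leave alone.
- jar_yellow: Loose yellow jar with blue cap, 57 mm across, 76 mm high; origin under its middle. Leave alone.
- jar_red: Loose red-brown jar with black cap, 52 mm across, 70 mm high; origin under its middle. Leave alone.
- tile: Loose small ochre glazed test tile standing on a pale foot, 37 x 25 x 76 mm; origin under its middle. Leave alone.
- spare_ring: Loose spare kiln ring lying on the bench, 68 mm across, 12 mm high; origin under its middle. Leave alone.

How it is judged:
By the outcome, as a careful person would: the job done as asked, in the order asked, and still so for the second after the job is handed in, with the robot touching nothing.
It also fails if it takes over 45 s, if anything falls off the work surface, if the arm or the gripper's body presses on something with over 40 N, if the wrist force passes 120 N, or if a joint passes its speed limit or range.

## Working session

There is one attempt and no reset: what is moved stays moved. The work goes in short steps, Python scripts to look and compute and a tool call to move; the robot and the scene stay as the last step left them, time stands still between calls to the robot, and variables do not carry over. Pictures are saved under pics/ and viewed, and the job is handed in when it is done.

Besides the shell and the picture viewer there is one more tool, called after "Call:" by a JSON object that holds its "name" and its "arguments". carry_out: Moves the arm, as the interface text tells. Its arguments: {"type":"object","properties":{"commands":{"type":"array"},"force":{"type":"number"}},"required":["commands"]}

```bash
mkdir -p pics; ls
python3 - <<'E'
from station import manip
import cv2
s=manip.sense(); print(s)
for n in ["scene","top","wrist"]:
    d=manip.snapshot(n); cv2.imwrite(f"pics/{n}0.png",d["image"][:,:,::-1])
    print(n,d["fx"],d["fy"],d["cx"],d["cy"],d["rvec"],d["tvec"])
    import pickle; pickle.dump(d,open(f"{n}0.pkl","wb"))
E
```

```text
pics
{'t': 0.0, 'q': array([ 9.48494565e-01,  5.28522199e-01,  1.43392474e+00, -5.04970267e-06,
        1.18139193e+00, -1.78489264e-01]), 'qd': array([0.00062744, 0.00094297, 0.00118384, 0.00080368, 0.00160355,
       0.0005737 ]), 'tau': array([ 9.19035738e-04, -4.42361391e+01, -1.78024775e+01, -1.96880428e-04,
        8.32802500e-03, -1.79963581e-05]), 'tcp_pos': array([0.26790308, 0.56386405, 0.23029206]), 'tool_rot': array([ 0.15489405,  0.69007604, -0.15635802,  0.68945998]), 'force': array([ 0.6500464 ,  0.19775102, -0.07791705]), 'ft_torque': array([ 0.00801238,  0.02186187, -0.01593456]), 'finger_gap': 0.9967573144641755}
scene 419.13682502094565 419.13682502094565 256.05535407292575 188.12441327732833 [ 2.07524972 -1.09697399  0.47811165] [-0.14760151  0.47399998  0.5483264 ]
top 418.01743669157685 418.01743669157685 258.6801933664034 190.77744190851564 [ 2.04532758 -2.18136955  0.21862724] [0.24552327 0.5697315  0.7947839 ]
wrist 330.4677304416399 330.4677304416399 261.1053748306636 188.2288377571907 [-2.43339371 -1.53782637 -0.22968694] [-0.62398352 -0.03825053  0.3801271 ]
```

View pics/scene0.png

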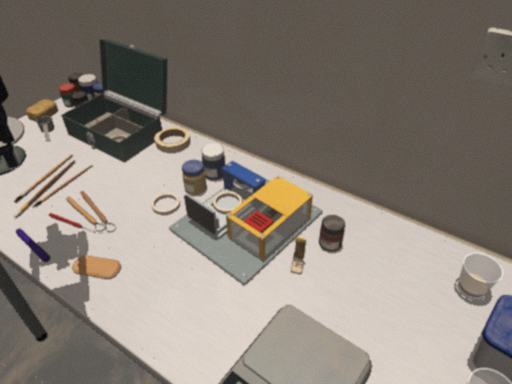

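View pics/top0.png

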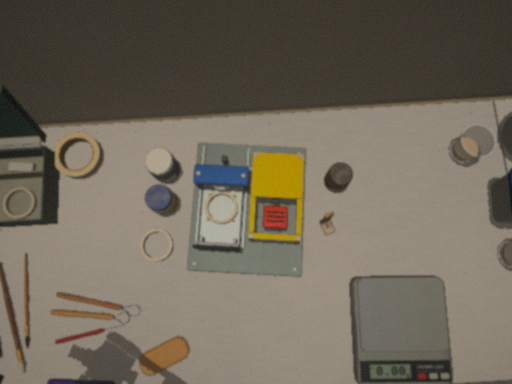

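View pics/wrist0.png

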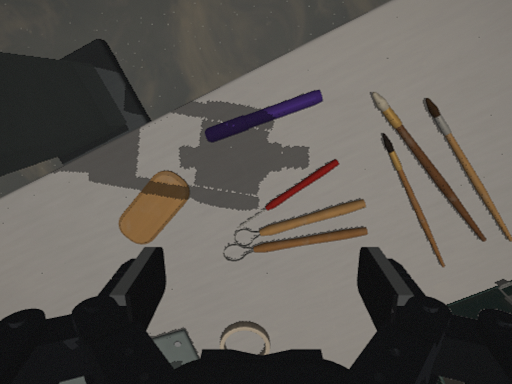

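```bash
cat > h.py <<'E'
import numpy as np,cv2,pickle
from scipy.spatial.transform import Rotation as R
def cam(d):
    M=R.from_rotvec(np.ravel(d["rvec"])).as_matrix(); t=np.ravel(d["tvec"]); return M,t
def cast(d,uv,z):
    M,t=cam(d); C=-M.T@t
    r=M.T@np.array([(uv[0]-d["cx"])/d["fx"],(uv[1]-d["cy"])/d["fy"],1]); return C+r*(z-C[2])/r[2]
def proj(d,p):
    M,t=cam(d); c=M@np.asarray(p)+t; return np.array([d["fx"]*c[0]/c[2]+d["cx"],d["fy"]*c[1]/c[2]+d["cy"]])
E
python3 - <<'E'
from h import *
d=pickle.load(open("top0.pkl","rb")); im=np.ascontiguousarray(d["image"][:,:,::-1])
cv2.imwrite("pics/topcrop.png",cv2.resize(im[130:285,130:360],None,fx=3.4,fy=3.4,interpolation=cv2.INTER_CUBIC))
d2=pickle.load(open("scene0.pkl","rb")); im2=np.ascontiguousarray(d2["image"][:,:,::-1])
cv2.imwrite("pics/scenecrop.png",cv2.resize(im2[130:280,150:350],None,fx=4,fy=4,interpolation=cv2.INTER_CUBIC))
hsv=cv2.cvtColor(im,cv2.COLOR_BGR2HSV)
for x,y in [(195,260),(245,265),(300,270),(200,160),(220,225),(330,260)]: print((x,y),hsv[y,x])
def mask(lo,hi,roi=(180,120,320,290)):
    m=cv2.inRange(hsv,lo,hi); k=np.zeros_like(m); k[roi[1]:roi[3],roi[0]:roi[2]]=255; return m&k
def rep(n,m,z):
    cs,_=cv2.findContours(m,cv2.RETR_EXTERNAL,cv2.CHAIN_APPROX_NONE); c=max(cs,key=cv2.contourArea)
    r=cv2.minAreaRect(c); b=cv2.boxPoints(r); w=np.array([cast(d,p,z) for p in b])
    print(n,b.round(1).tolist(),w[:,:2].round(4).tolist(), 'mid',w.mean(0).round(4),'sides',np.linalg.norm(w[1]-w[0]).round(4),np.linalg.norm(w[2]-w[1]).round(4))
rep('yellow',mask((18,150,100),(35,255,255)),.08)
rep('red',mask((0,150,80),(8,255,255)),.062)
rep('blue',mask((105,140,60),(120,255,255)),.088)
M,t=cam(d); print('C',-M.T@t)
M,t=cam(d2); print('C2',-M.T@t)
E
```

```text
(195, 260) [ 36  22 117]
(245, 265) [ 33  23 123]
(300, 270) [ 36  30 118]
(200, 160) [ 35  25 114]
(220, 225) [ 26  24 171]
(330, 260) [ 17  41 154]
yellow [[248.1999969482422, 239.3000030517578], [251.39999389648438, 152.10000610351562], [303.70001220703125, 154.0], [300.5, 241.3000030517578]] [[0.4851, 0.2351], [0.6611, 0.2182], [0.6501, 0.1125], [0.4748, 0.1339]] mid [0.5678 0.1749 0.08  ] sides 0.1768 0.1062
red [[263.0, 206.0], [286.0, 206.0], [286.0, 228.0], [263.0, 228.0]] [[0.5518, 0.2017], [0.5488, 0.1553], [0.5044, 0.1588], [0.5074, 0.2046]] mid [0.5281 0.1801 0.062 ] sides 0.0464 0.0446
blue [[194.6999969482422, 181.60000610351562], [195.6999969482422, 164.8000030517578], [246.89999389648438, 167.89999389648438], [245.8000030517578, 184.6999969482422]] [[0.6051, 0.3341], [0.6394, 0.3309], [0.6264, 0.2292], [0.5922, 0.2332]] mid [0.6158 0.2818 0.088 ] sides 0.0345 0.1026
C [0.41109493 0.21530455 0.89509889]
C2 [ 0.01077945 -0.18134154  0.71702376]
```

View pics/topcrop.png

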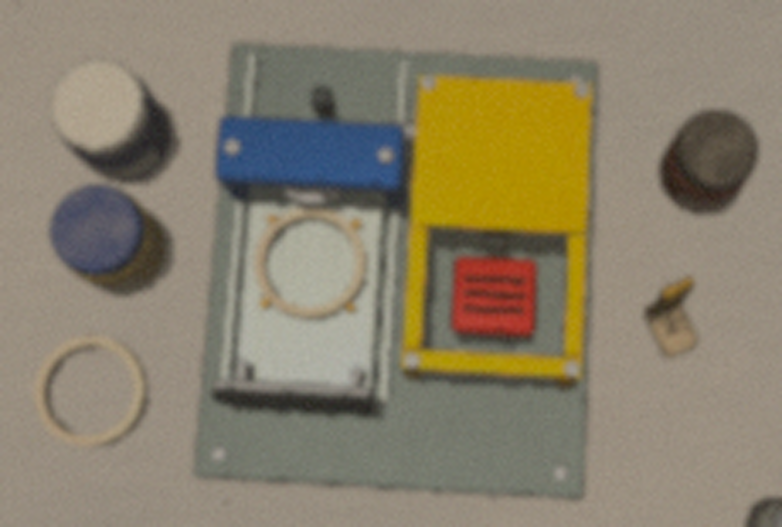

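View pics/scenecrop.png

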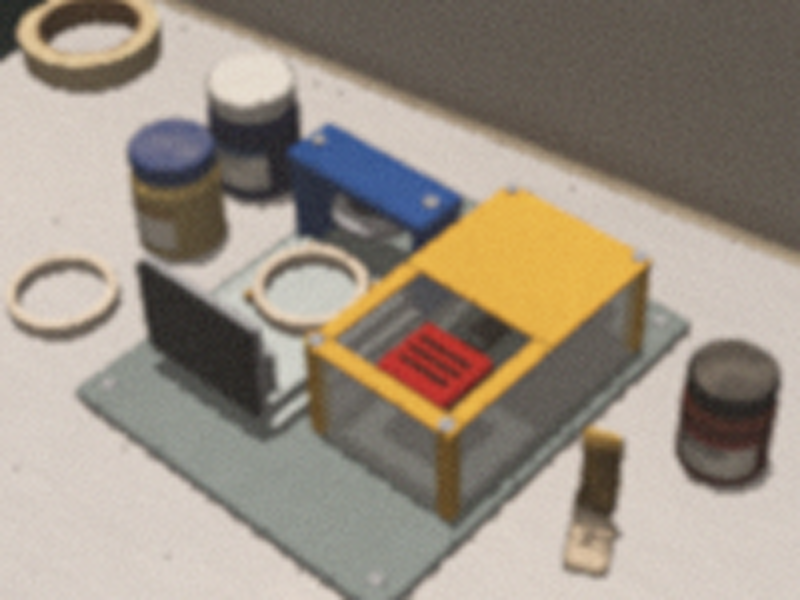

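Run:
```python
from h import *
d=pickle.load(open("top0.pkl","rb")); d2=pickle.load(open("scene0.pkl","rb"))
def fit(P,W):
    P=np.array(P);W=np.array(W);a=P-P.mean(0);b=W-W.mean(0)
    th=np.arctan2((a[:,0]*b[:,1]-a[:,1]*b[:,0]).sum(),(a*b).sum()); c,s=np.cos(th),np.sin(th);Rm=np.array([[c,-s],[s,c]])
    o=W.mean(0)-Rm@P.mean(0); res=(P@Rm.T+o-W); return th,o,res
t=lambda x,y:(x/3.4+130-.35,y/3.4+130-.35)
s=lambda x,y:(x/4+150-.37,y/4+130-.37)
P1=[(.135,.12),(.135,-.12),(-.145,-.12),(-.145,.12)]; W1=[cast(d,t(*p),.01)[:2] for p in [(233,42),(598,61),(583,497),(194,475)]]
P2=[(-.078,-.006),(.098,-.006),(.098,-.11),(-.078,-.11)]; W2=[cast(d,p,.08)[:2] for p in [(248.2,239.3),(251.4,152.1),(303.7,154),(300.5,241.3)]]
P3=[(-.145,.12),(.135,-.12)];W3=[cast(d2,s(*p),.01)[:2] for p in [(78,390),(690,325)]]
P4=[(-.078,-.006),(.098,-.006),(.098,-.11),(-.078,-.11)]; W4=[cast(d2,s(*p),.08)[:2] for p in [(307,340),(510,185),(652,260),(447,435)]]
for P,W in [(P1,W1),(P2,W2),(P1+P2,W1+W2),(P4,W4),(P3,W3),(P1+P2+P4+P3,W1+W2+W4+W3)]:
    th,o,r=fit(P,W); print(np.degrees(th).round(2),o.round(4),(r*1000).round(1).tolist())
th,o,_=fit(P1+P2+P4+P3,W1+W2+W4+W3); c,sn=np.cos(th),np.sin(th);Rm=np.array([[c,-sn],[sn,c]])
# sled: rubber face top edge corners in scene at z=.09
for n,d_,p in [('L',d2,s(139,262)),('R',d2,s(262,352)),('tL',d,t(215,385)),('tR',d,t(383,401))]:
    w=cast(d_,p,.09)[:2]; print(n,w.round(4),'press',(Rm.T@(w-o)).round(4))
# red pad in press from both
hs=cv2.cvtColor(d2["image"],cv2.COLOR_RGB2HSV);m=cv2.inRange(hs,(0,150,80),(8,255,255));m[:200]=0;m[240:]=0;m[:,:240]=0;m[:,280:]=0
u=cv2.moments(m,True); p=(u['m10']/u['m00'],u['m01']/u['m00']); print(p)
for w in (cast(d2,p,.06)[:2],cast(d,(274.5,217),.062)[:2]): print(w,(Rm.T@(w-o)).round(4))
np.save('pose.npy',[o[0],o[1],th])
```

```text
-6.86 [0.5662 0.2327] [[1.1, 0.9], [0.9, -1.1], [-1.2, -0.7], [-0.8, 0.9]]
-6.12 [0.564  0.2337] [[0.6, 1.0], [-0.2, -0.9], [-0.4, 1.2], [-0.1, -1.3]]
-6.74 [0.5654 0.2332] [[0.1, 1.7], [0.4, -0.3], [-1.7, -0.6], [-1.9, 1.2], [2.1, 1.4], [1.0, -2.4], [-0.3, -0.2], [0.3, -0.8]]
-7.23 [0.5658 0.2324] [[-2.5, 2.0], [3.2, 0.9], [1.0, -1.2], [-1.7, -1.6]]
-7.03 [0.5637 0.2308] [[-2.6, 2.8], [2.6, -2.8]]
-6.85 [0.5652 0.2326] [[0.1, 0.8], [-0.1, -1.1], [-2.1, -0.8], [-1.9, 0.8], [1.9, 0.9], [0.8, -3.2], [-0.7, -0.9], [-0.1, -1.2], [-3.1, 1.7], [2.8, 1.8], [1.3, -0.5], [-1.6, -2.0], [-1.5, 4.3], [4.5, -0.6]]
L [0.4788 0.342 ] press [-0.0989  0.0983]
R [0.4625 0.2419] press [-0.103  -0.0031]
tL [0.4842 0.3411] press [-0.0933  0.0981]
tR [0.4692 0.247 ] press [-0.097   0.0028]
(258.89020771513356, 220.9020771513353)
[0.52942636 0.17717999] [-0.0289 -0.0593]
[0.52798157 0.18012105] [-0.0307 -0.0566]
```

```bash
cat >> h.py <<'E'
def plan(px,py,z,tilt=0,dyaw=0):
    from station import manip
    s=manip.sense(); ox,oy,th=np.load('pose.npy'); c,sn=np.cos(th),np.sin(th)
    g=np.array([ox+c*px-sn*py,oy+sn*px+c*py,z])
    a=np.radians(tilt); Rz=R.from_euler('z',th+dyaw).as_matrix()
    X=Rz@[np.sin(a),0,-np.cos(a)]; Rc=R.from_quat(s["tool_rot"]).as_matrix()
    Y=Rz@[0,1,0]; Y=Y if Y@Rc[:,1]>0 else -Y
    G=np.c_[X,Y,np.cross(X,Y)]
    sh=Rc.T@(g-s["tcp_pos"])/.025; rv=R.from_matrix(Rc.T@G).as_rotvec(degrees=True)/5
    cur=s["tcp_pos"]; q=cur[:2]-[ox,oy]
    print('t',round(s['t'],2),'press',(c*q[0]+sn*q[1]).round(4),(-sn*q[0]+c*q[1]).round(4),cur[2].round(4),'F',s['force'].round(2),'gap',round(s['finger_gap'],3),'q',s['q'].round(2))
    print('goal',g.round(4),'shift',sh.round(3),'turn',rv.round(3))
    print('axes',Rc.round(3).tolist())
E
python3 -c "
from h import *
plan(-.15,.055,.16,15)"
```

```text
t 0.15 press -0.3346 0.2936 0.2306 F [-0.45  0.69 -0.16] gap 0.999 q [ 0.95  0.53  1.43 -0.    1.18 -0.18]
goal [0.4228 0.3051 0.16  ] shift [ 2.831 -6.69  10.04 ] turn [-3.692 -2.98   0.504]
axes [[-0.001, 0.429, 0.903], [-0.001, 0.903, -0.429], [-1.0, -0.002, -0.0]]
```

Call:
{"name": "carry_out", "arguments": {"commands": [[[0.3,-1.0,1.5,-0.7,-0.5,0.1,0],[0.7,-2.1,3.1,-1.4,-1.1,0.2,0],[1.1,-3.2,4.7,-2.1,-1.7,0.3,0],[1.5,-4.2,6.3,-2.8,-2.3,0.4,0],[1.8,-5.2,7.8,-3.7,-3.0,0.5,0]]]}}

```text
t: 0.65
tcp_pos: [0.3895, 0.3618, 0.186]
tool_rot: [0.035, 0.606, -0.046, 0.793]
force: [0.6, -0.7, -0.5]
finger_gap: 0.146
```

```bash
python3 -c "
from h import *
plan(-.15,.055,.16,15)"
```

```text
t 0.65 press -0.1899 0.1073 0.186 F [ 0.64 -0.65 -0.45] gap 0.146 q [ 0.64  0.43  1.84 -0.28  0.7  -0.61]
goal [0.4228 0.3051 0.16  ] shift [ 1.42  -2.098  1.257] turn [ 0.044  0.054 -0.013]
axes [[0.262, 0.115, 0.958], [-0.03, 0.993, -0.111], [-0.965, 0.0, 0.263]]
```

Call:
{"name": "carry_out", "arguments": {"commands": [[[0.7,-1.0,0.6,0,0,0,0],[1.4,-2.1,1.25,0,0,0,0],[1.4,-2.1,1.25,0,0,0,0],[1.4,-2.1,1.25,0,0,0,0],[1.4,-2.1,1.25,0,0,0,0]]]}}

```text
t: 1.15
tcp_pos: [0.4214, 0.3073, 0.161]
tool_rot: [0.036, 0.606, -0.047, 0.793]
force: [0.6, 0.2, 0.9]
finger_gap: -0.001
```

Run:
```python
from h import *
from station import manip
plan(-.15,.055,.055,15)
for n in ["scene","wrist"]:
    d=manip.snapshot(n); cv2.imwrite(f"pics/{n}1.png",d["image"][:,:,::-1]); pickle.dump(d,open(f"{n}1.pkl","wb"))
```

```text
t 1.15 press -0.1516 0.057 0.161 F [0.63 0.23 0.86] gap -0.001 q [ 0.5   0.45  1.9  -0.27  0.59 -0.74]
goal [0.4228 0.3051 0.055 ] shift [ 4.108 -0.087 -1.047] turn [ 0.01   0.035 -0.019]
axes [[0.26, 0.118, 0.958], [-0.03, 0.993, -0.114], [-0.965, 0.001, 0.262]]
```

View pics/scene1.png

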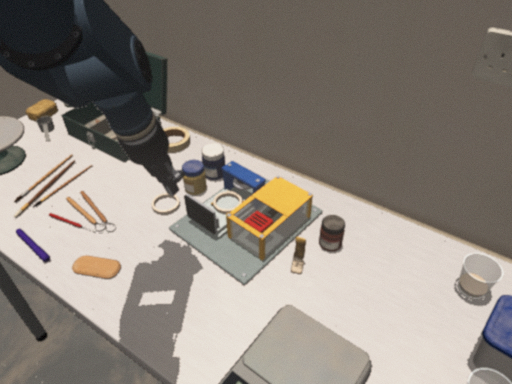

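View pics/wrist1.png

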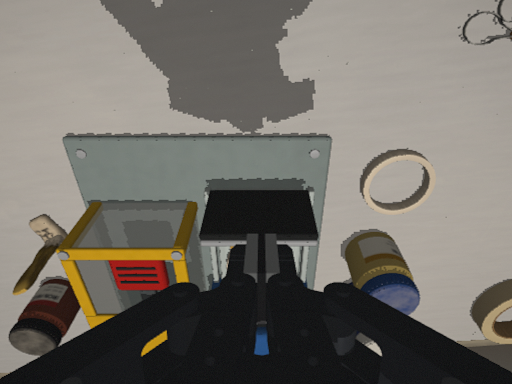

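Run:
```python
from h import *
d=pickle.load(open("wrist1.pkl","rb")); ox,oy,th=np.load('pose.npy'); c,s=np.cos(th),np.sin(th)
def P(uv,z):
    w=cast(d,uv,z)[:2]-[ox,oy]; return np.round([c*w[0]+s*w[1],-s*w[0]+c*w[1]],4)
for uv,z in [((203,236),.09),((316,238),.09),((208,191),.026),((310,192),.026),((65,136),.01),((330,137),.01),((66,254),.08),((187,251),.08),((98,203),.01)]: print(uv,z,P(uv,z))
```

```text
(203, 236) 0.09 [-0.0998  0.0142]
(316, 238) 0.09 [-0.0978  0.0987]
(208, 191) 0.026 [-0.0984  0.0092]
(310, 192) 0.026 [-0.0974  0.1024]
(65, 136) 0.01 [-0.1453 -0.1141]
(330, 137) 0.01 [-0.1446  0.1181]
(66, 254) 0.08 [-0.072  -0.1015]
(187, 251) 0.08 [-0.0753 -0.0025]
(98, 203) 0.01 [-0.0738 -0.104 ]
```

Call:
{"name": "carry_out", "arguments": {"commands": [[[1.3,0,-0.3,0,0,0,0],[2.7,0,-0.7,0,0,0,0],[4.1,-0.1,-1.0,0,0,0,0],[4.1,-0.1,-1.0,0,0,0,0],[4.1,-0.1,-1.0,0,0,0,0]]]}}

```text
t: 1.75
tcp_pos: [0.4234, 0.3045, 0.0552]
tool_rot: [0.036, 0.607, -0.047, 0.793]
force: [0.5, 1.4, -0.5]
finger_gap: 0.0
```

Run:
```python
from h import *
from station import manip
plan(-.11,.055,.055,15)
plan(-.045,.055,.055,15)
for n in ["scene"]:
    d=manip.snapshot(n); cv2.imwrite(f"pics/{n}2.png",cv2.resize(d["image"][130:280,100:300,::-1],None,fx=4,fy=4))
```

```text
t 1.75 press -0.1493 0.0544 0.0552 F [ 0.47  1.42 -0.5 ] gap 0.0 q [ 0.5   0.66  1.97 -0.48  0.33 -0.52]
goal [0.4625 0.3004 0.055 ] shift [0.417 0.019 1.517] turn [ 0.023  0.021 -0.008]
axes [[0.259, 0.117, 0.959], [-0.03, 0.993, -0.113], [-0.965, 0.0, 0.261]]
t 1.75 press -0.1493 0.0544 0.0552 F [ 0.47  1.42 -0.5 ] gap 0.0 q [ 0.5   0.66  1.97 -0.48  0.33 -0.52]
goal [0.5271 0.2926 0.055 ] shift [1.095 0.014 4.028] turn [ 0.023  0.021 -0.008]
axes [[0.259, 0.117, 0.959], [-0.03, 0.993, -0.113], [-0.965, 0.0, 0.261]]
```

View pics/scene2.png

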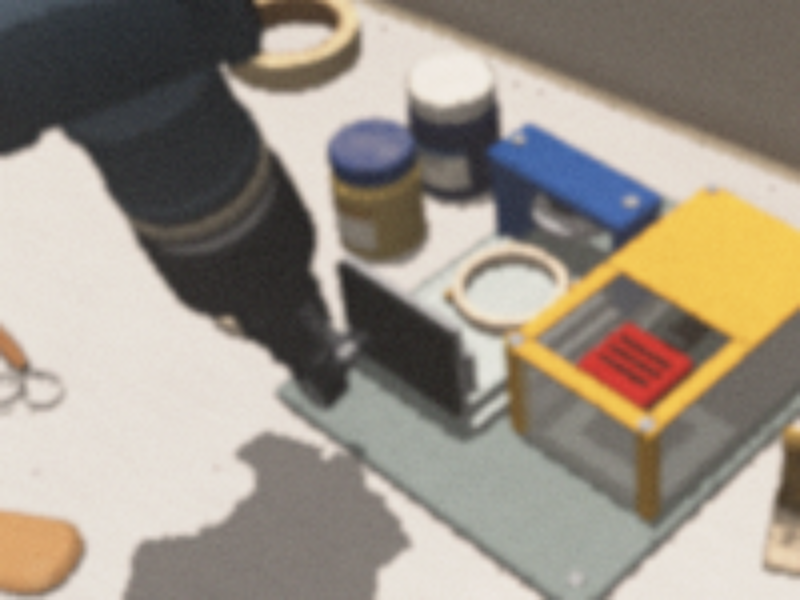

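Call:
{"name": "carry_out", "arguments": {"commands": [[[0.2,0,0.8,0,0,0,0],[0.4,0,1.4,0,0,0,0],[0.47,0,1.7,0,0,0,0],[0.54,0,2.0,0,0,0,0],[0.6,0,2.2,0,0,0,0]]]}}

```text
t: 2.3
tcp_pos: [0.4807, 0.2974, 0.0564]
tool_rot: [0.037, 0.606, -0.047, 0.793]
force: [-1.1, 0.2, 1.9]
finger_gap: -0.001
```

Run:
```python
from h import *
from station import manip
plan(-.057,.055,.055,15)
for n in ["scene"]:
    d=manip.snapshot(n); cv2.imwrite(f"pics/{n}3.png",cv2.resize(d["image"][130:280,100:300,::-1],None,fx=4,fy=4))
```

```text
t 2.3 press -0.0916 0.0542 0.0564 F [-1.07  0.21  1.87] gap -0.001 q [ 0.43  0.68  1.87 -0.37  0.39 -0.7 ]
goal [0.5151 0.294  0.055 ] shift [0.418 0.03  1.319] turn [ 0.006  0.045 -0.021]
axes [[0.261, 0.118, 0.958], [-0.03, 0.993, -0.115], [-0.965, 0.002, 0.263]]
```

View pics/scene3.png

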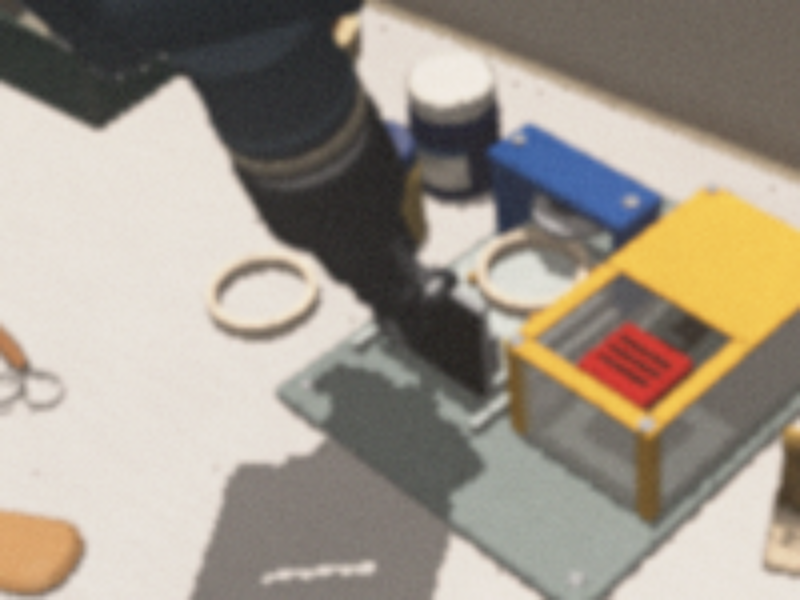

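Run:
```python
from h import *
from station import manip
d=manip.snapshot("wrist"); cv2.imwrite("pics/wrist3.png",cv2.convertScaleAbs(cv2.resize(d["image"][130:384,100:420,::-1],None,fx=2.4,fy=2.2,interpolation=cv2.INTER_CUBIC),alpha=2))
d=manip.snapshot("scene"); cv2.imwrite("pics/scene3b.png",cv2.convertScaleAbs(cv2.resize(d["image"][180:240,170:250,::-1],None,fx=9,fy=9,interpolation=cv2.INTER_CUBIC),alpha=2.5))
```

```text
(no output)
```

View pics/wrist3.png

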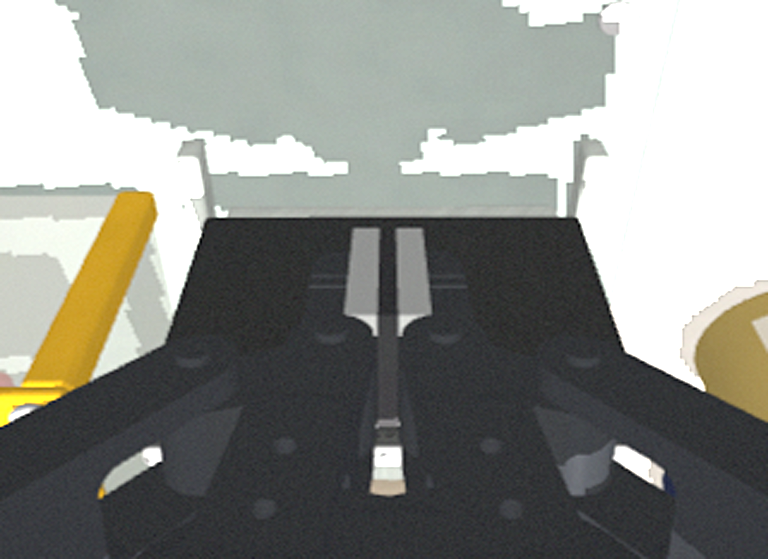

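View pics/scene3b.png

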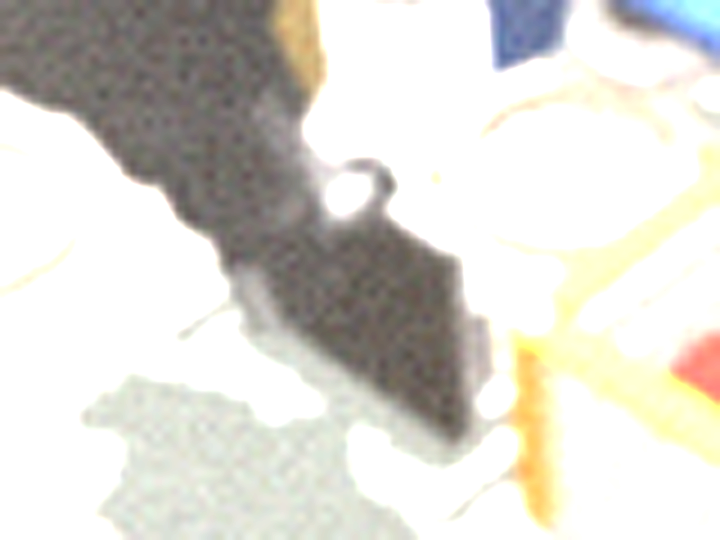

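Call:
{"name": "carry_out", "arguments": {"commands": [[[0.07,0,0.24,0,0,0,0],[0.14,0,0.48,0,0,0,0],[0.21,0,0.72,0,0,0,0],[0.28,0,0.96,0,0,0,0],[0.32,0,1.1,0,0,0,0]]]}}

```text
t: 2.95
tcp_pos: [0.5094, 0.2933, 0.0543]
tool_rot: [0.036, 0.607, -0.047, 0.793]
force: [-2.5, -0.8, 3.0]
finger_gap: 0.003
```

Run:
```python
from h import *
plan(-.057,.055,.055,15)
```

```text
t 2.95 press -0.0626 0.0536 0.0543 F [-2.52 -0.8   2.99] gap 0.003 q [ 0.4   0.7   1.81 -0.32  0.42 -0.77]
goal [0.5151 0.294  0.055 ] shift [0.032 0.057 0.223] turn [-0.     0.025 -0.004]
axes [[0.259, 0.119, 0.958], [-0.031, 0.993, -0.115], [-0.965, 0.0, 0.261]]
```

Call:
{"name": "carry_out", "arguments": {"commands": [[[0.02,0,0.08,0,0,0,0],[0.04,0,0.16,0,0,0,0],[0.06,0,0.24,0,0,0,0],[0.08,0,0.3,0,0,0,0],[0.08,0,0.3,0,0,0,0]]]}}

```text
t: 3.45
tcp_pos: [0.5166, 0.2927, 0.0544]
tool_rot: [0.036, 0.607, -0.047, 0.793]
force: [-0.7, -0.5, -0.3]
finger_gap: -0.002
```

Run:
```python
from h import *
plan(-.057,.055,.055,15)
```

```text
t 3.45 press -0.0554 0.0538 0.0544 F [-0.72 -0.54 -0.28] gap -0.002 q [ 0.39  0.7   1.8  -0.31  0.43 -0.79]
goal [0.5151 0.294  0.055 ] shift [-0.039  0.048 -0.057] turn [ 0.005  0.027 -0.009]
axes [[0.259, 0.119, 0.958], [-0.03, 0.993, -0.115], [-0.965, 0.001, 0.261]]
```

Force is still low, so I keep on in small steps.

Call:
{"name": "carry_out", "arguments": {"commands": [[[0.01,0,0.05,0,0,0,0],[0.03,0,0.1,0,0,0,0],[0.04,0,0.15,0,0,0,0],[0.05,0,0.2,0,0,0,0],[0.05,0,0.2,0,0,0,0]]]}}

```text
t: 3.95
tcp_pos: [0.5184, 0.2923, 0.0543]
tool_rot: [0.036, 0.609, -0.047, 0.791]
force: [-9.9, 2.5, 5.7]
finger_gap: 0.0
```

Run:
```python
from h import *
from station import manip
plan(-.057,.055,.055,15)
d=manip.snapshot("scene"); cv2.imwrite("pics/scene4.png",cv2.convertScaleAbs(cv2.resize(d["image"][170:245,170:270,::-1],None,fx=8,fy=8,interpolation=cv2.INTER_CUBIC),alpha=1.7))
```

```text
t 3.95 press -0.0535 0.0536 0.0543 F [-9.9   2.46  5.71] gap 0.0 q [ 0.39  0.7   1.79 -0.3   0.43 -0.8 ]
goal [0.5151 0.294  0.055 ] shift [-0.062  0.054 -0.127] turn [ 0.007 -0.024  0.007]
axes [[0.255, 0.119, 0.96], [-0.031, 0.993, -0.115], [-0.966, -0.001, 0.257]]
```

View pics/scene4.png

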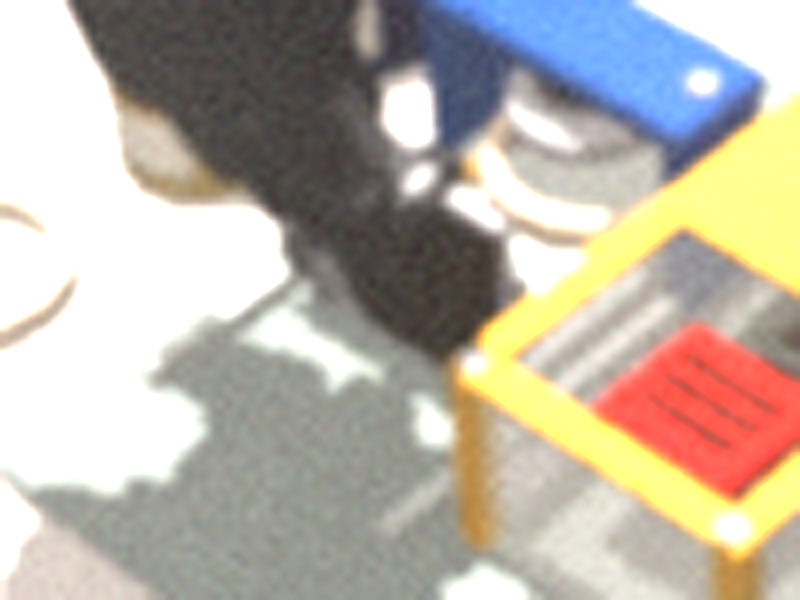

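Call:
{"name": "carry_out", "arguments": {"commands": [[[0.02,0,0.06,0,0,0,0],[0.03,0,0.12,0,0,0,0],[0.03,0,0.12,0,0,0,0],[0.03,0,0.12,0,0,0,0],[0.03,0,0.12,0,0,0,0]]]}}

```text
t: 4.5
tcp_pos: [0.5186, 0.2921, 0.0543]
tool_rot: [0.036, 0.61, -0.048, 0.79]
force: [-16.4, 5.8, 9.9]
finger_gap: 0.0
```

Run:
```python
from h import *
plan(-.12,.055,.055,15)
```

```text
t 4.5 press -0.0534 0.0535 0.0543 F [-16.39   5.76   9.92] gap 0.0 q [ 0.39  0.7   1.79 -0.3   0.44 -0.81]
goal [0.4526 0.3016 0.055 ] shift [-0.704  0.06  -2.572] turn [ 0.012 -0.068  0.021]
axes [[0.251, 0.119, 0.961], [-0.032, 0.993, -0.114], [-0.967, -0.002, 0.253]]
```

Call:
{"name": "carry_out", "arguments": {"commands": [[[-0.1,0,-0.5,0,0,0,0],[-0.4,0,-1.6,0,0,0,0],[-0.75,0,-2.8,0,0,0,0],[-2.0,0,-2.8,0,0,0,0],[-3.5,0,-2.5,0,0,0,0]]]}}

```text
t: 5.0
tcp_pos: [0.4403, 0.3018, 0.1222]
tool_rot: [0.035, 0.608, -0.046, 0.792]
force: [0.8, 0.6, -0.4]
finger_gap: 0.005
```

Run:
```python
from h import *
from station import manip
plan(-.12,.055,.15,0)
for n in("scene","wrist"):
  d=manip.snapshot(n); cv2.imwrite(f"pics/{n}5.png",d["image"][:,:,::-1]); pickle.dump(d,open(f"{n}5.pkl","wb"))
```

```text
t 5.0 press -0.1322 0.0538 0.1222 F [ 0.79  0.62 -0.41] gap 0.005 q [ 0.47  0.53  1.9  -0.3   0.51 -0.73]
goal [0.4526 0.3016 0.15  ] shift [-0.949  0.048  0.759] turn [0.033 2.994 0.004]
axes [[0.256, 0.116, 0.96], [-0.031, 0.993, -0.112], [-0.966, -0.001, 0.258]]
```

View pics/scene5.png

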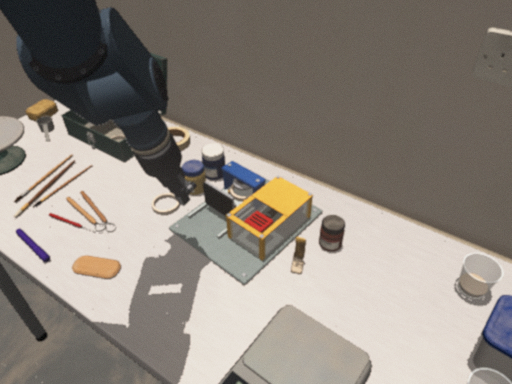

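View pics/wrist5.png

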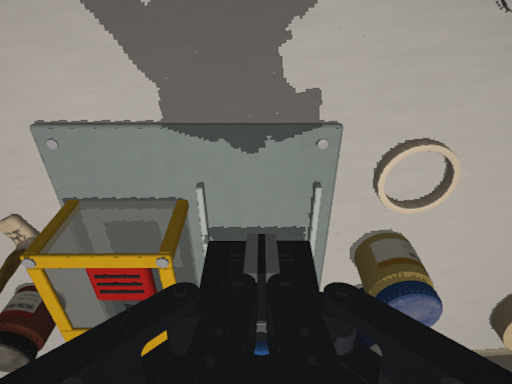

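Run:
```python
from h import *
d=pickle.load(open("wrist5.pkl","rb")); ox,oy,th=np.load('pose.npy'); c,s=np.cos(th),np.sin(th)
for uv,z in [((210,240),.026),((310,241),.026),((32,122),.01),((342,124),.01),((26,264),.08),((176,261),.08)]:
    w=cast(d,uv,z)[:2]-[ox,oy]; print(uv,z,np.round([c*w[0]+s*w[1],-s*w[0]+c*w[1]],4))
plan(-.030,-.058,.17,0)
```

```text
(210, 240) 0.026 [-0.0431  0.0127]
(310, 241) 0.026 [-0.0416  0.1011]
(32, 122) 0.01 [-0.1463 -0.1142]
(342, 124) 0.01 [-0.1448  0.1188]
(26, 264) 0.08 [-0.0694 -0.1068]
(176, 261) 0.08 [-0.0719 -0.002 ]
t 5.1 press -0.1273 0.0568 0.1278 F [ 0.99  0.62 -0.12] gap 0.0 q [ 0.47  0.52  1.9  -0.3   0.5  -0.73]
goal [0.5285 0.1786 0.17  ] shift [-0.611 -4.59   4.203] turn [ 0.016  3.147 -0.098]
axes [[0.27, 0.117, 0.956], [-0.024, 0.993, -0.115], [-0.962, 0.008, 0.271]]
```

Call:
{"name": "carry_out", "arguments": {"commands": [[[-1.7,0,0.5,0,0,0,0],[-1.5,-1.1,1.4,0,0.8,0,0],[-1.2,-2.3,2.3,0,1.6,0,0],[-0.9,-3.5,3.3,0,2.4,0,0],[-0.6,-4.6,4.2,0,3.1,-0.1,0]]]}}

```text
t: 5.6
tcp_pos: [0.5279, 0.1741, 0.1651]
tool_rot: [0.04, 0.708, -0.045, 0.704]
force: [1.0, 0.7, 0.1]
finger_gap: -0.004
```

Call:
{"name": "carry_out", "arguments": {"commands": [[[0,0,0,0,0,0,0],[0,0,0,0,0,0,0],[0,0,0,0,0,0,0],[0,0,0,0,0,0,0],[0,0,0,0,0,0,0]]]}}

```text
t: 6.1
tcp_pos: [0.5242, 0.1769, 0.1647]
tool_rot: [0.039, 0.708, -0.044, 0.703]
force: [0.6, -0.2, 0.2]
finger_gap: 0.001
```

Run:
```python
from h import *
from station import manip
plan(-.030,-.058,.1,0)
for n in("scene","wrist","top"):
  d=manip.snapshot(n); cv2.imwrite(f"pics/{n}6.png",d["image"][:,:,::-1]); pickle.dump(d,open(f"{n}6.pkl","wb"))
```

```text
t 6.1 press -0.034 -0.0603 0.1647 F [ 0.6  -0.15  0.17] gap 0.001 q [ 0.13  0.52  1.67 -0.01  0.95 -1.32]
goal [0.5285 0.1786 0.1   ] shift [2.586 0.111 0.179] turn [ 0.018 -0.074  0.092]
axes [[-0.007, 0.118, 0.993], [-0.007, 0.993, -0.118], [-1.0, -0.008, -0.006]]
```

View pics/scene6.png

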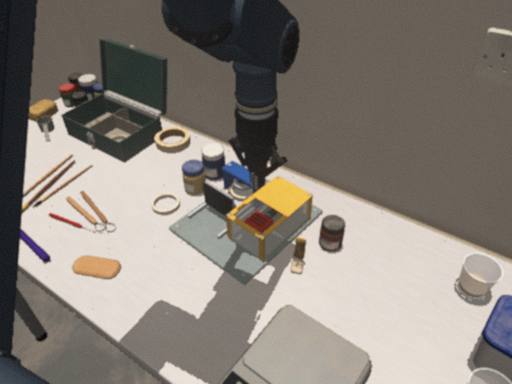

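View pics/wrist6.png

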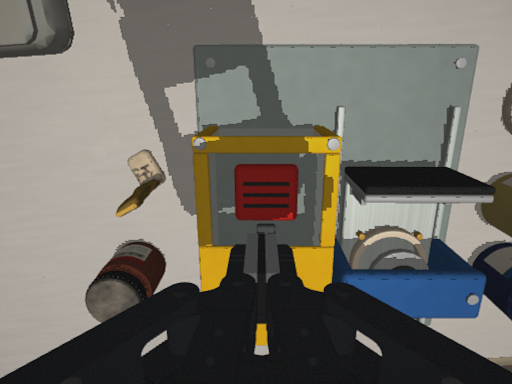

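Run:
```python
from h import *
d=pickle.load(open("wrist6.pkl","rb")); ox,oy,th=np.load('pose.npy'); c,s=np.cos(th),np.sin(th)
def P(uv,z):
    w=cast(d,uv,z)[:2]-[ox,oy]; return np.round([c*w[0]+s*w[1],-s*w[0]+c*w[1]],4)
h=cv2.cvtColor(d["image"],cv2.COLOR_RGB2HSV); y=cv2.inRange(h,(18,150,60),(35,255,255))
for r in (165,180,195,210,225): 
    k=np.where(y[r,190:350])[0]+190; g=np.where(np.diff(k)>20)[0]; print(r,k[0],[ (k[i],k[i+1]) for i in g],k[-1],[P((k[i],r),.08) for i in g],[P((k[i+1],r),.08) for i in g])
for col in (225,310):
    k=np.where(y[120:300,col])[0]+120; g=np.where(np.diff(k)>20)[0]; print(col,[(k[i],k[i+1],P((col,k[i]),.08),P((col,k[i+1]),.08)) for i in g])
for uv in [(236,165),(298,165),(298,219),(236,219)]: print('pad',P(uv,.062))
```

```text
165 194 [(np.int64(208), np.int64(325))] 339 [array([-0.0564, -0.0985])] [array([-0.0567, -0.0159])]
180 195 [(np.int64(208), np.int64(324))] 337 [array([-0.0454, -0.099 ])] [array([-0.0457, -0.016 ])]
195 196 [(np.int64(209), np.int64(323))] 336 [array([-0.0341, -0.0988])] [array([-0.0344, -0.0161])]
210 197 [(np.int64(210), np.int64(322))] 335 [array([-0.0225, -0.0986])] [array([-0.0229, -0.0162])]
225 198 [(np.int64(211), np.int64(321))] 334 [array([-0.0106, -0.0984])] [array([-0.0109, -0.0163])]
225 [(np.int64(152), np.int64(246), array([-0.0658, -0.0862]), array([ 0.0067, -0.0884]))]
310 [(np.int64(152), np.int64(246), array([-0.0659, -0.0269]), array([ 0.0064, -0.0237]))]
pad [-0.0524 -0.0802]
pad [-0.0525 -0.033 ]
pad [-0.0084 -0.0315]
pad [-0.0081 -0.0812]
```

Call:
{"name": "carry_out", "arguments": {"commands": [[[0.5,0.1,0.18,0,-0.07,0.09,0],[1.3,0.1,0.18,0,-0.07,0.09,0],[2.1,0.1,0.18,0,-0.07,0.09,0],[2.4,0.1,0.18,0,-0.07,0.09,0],[2.4,0.1,0.18,0,-0.07,0.09,0]]]}}

```text
t: 6.75
tcp_pos: [0.5287, 0.1774, 0.1037]
tool_rot: [0.042, 0.707, -0.042, 0.705]
force: [0.1, -0.7, 0.2]
finger_gap: 0.002
```

Run:
```python
from h import *
plan(-.030,-.058,.066,0)
```

```text
t 6.75 press -0.0297 -0.0592 0.1037 F [ 0.15 -0.71  0.21] gap 0.002 q [ 0.12  0.62  1.71 -0.    0.81 -1.33]
goal [0.5285 0.1786 0.066 ] shift [ 1.508  0.049 -0.009] turn [-0.002 -0.029  0.008]
axes [[-0.003, 0.119, 0.993], [-0.0, 0.993, -0.119], [-1.0, -0.001, -0.003]]
```

Call:
{"name": "carry_out", "arguments": {"commands": [[[0.4,0.05,0,0,0,0,0],[0.8,0.05,0,0,0,0,0],[1.2,0.05,0,0,0,0,0],[1.5,0.05,0,0,0,0,0],[1.5,0.05,0,0,0,0,0]]]}}

```text
t: 7.25
tcp_pos: [0.5288, 0.1784, 0.0658]
tool_rot: [0.042, 0.707, -0.043, 0.705]
force: [-0.2, 0.1, 0.5]
finger_gap: -0.004
```

Run:
```python
from h import *
from station import manip
plan(-.030,-.058,.046,0)
d=manip.snapshot("scene"); cv2.imwrite("pics/scene7.png",cv2.convertScaleAbs(cv2.resize(d["image"][150:260,200:340,::-1],None,fx=5.4,fy=5.4,interpolation=cv2.INTER_CUBIC),alpha=1.6))
```

```text
t 7.25 press -0.0297 -0.0582 0.0658 F [-0.23  0.09  0.53] gap -0.004 q [ 0.13  0.68  1.73 -0.    0.73 -1.33]
goal [0.5285 0.1786 0.046 ] shift [ 0.793  0.008 -0.011] turn [-0.007 -0.03   0.008]
axes [[-0.003, 0.12, 0.993], [-0.0, 0.993, -0.12], [-1.0, -0.001, -0.003]]
```

View pics/scene7.png

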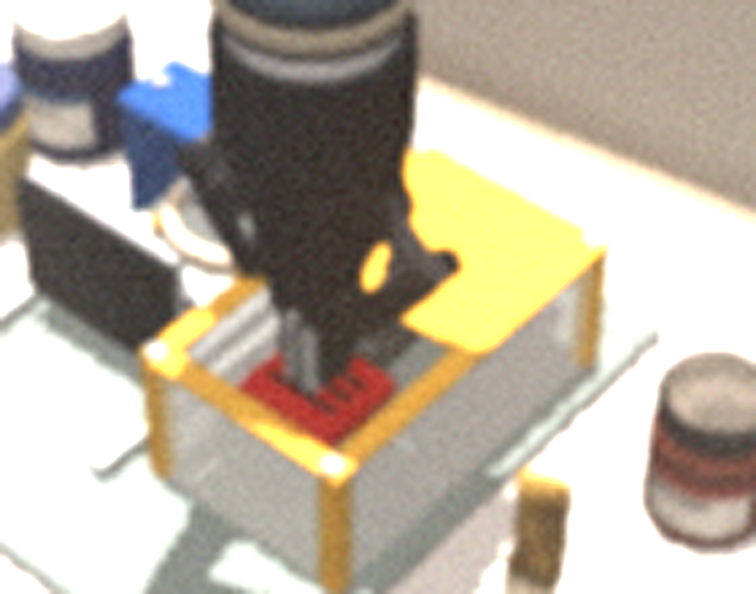

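Run:
```python
from h import *
d=pickle.load(open("scene6.pkl","rb")); ox,oy,th=np.load('pose.npy'); c,s=np.cos(th),np.sin(th)
M,t=cam(d); C=-M.T@t
def toP(w): w=w-[ox,oy,0]; return np.array([c*w[0]+s*w[1],-s*w[0]+c*w[1],w[2]])
for nm,x,y in [('rwing',455,262),('rwing low',400,325),('lwing',180,150),('lwinglow',250,265),('fing',340,370)]:
    u=(x/5.4+200,y/5.4+150); a=toP(C); b=toP(cast(d,u,0.)); 
    for X in (-.045,-.03,-.015):
        k=(X-a[0])/(b[0]-a[0]); print(nm,(a+k*(b-a)).round(4))
```

```text
rwing [-0.045  -0.1369  0.1853]
rwing [-0.03   -0.1257  0.1678]
rwing [-0.015  -0.1145  0.1503]
rwing low [-0.045  -0.1134  0.1397]
rwing low [-0.03   -0.1015  0.1207]
rwing low [-0.015  -0.0895  0.1017]
lwing [-0.045  -0.0048  0.1627]
lwing [-0.03    0.0107  0.1445]
lwing [-0.015   0.0262  0.1262]
lwinglow [-0.045  -0.0394  0.1241]
lwinglow [-0.03   -0.025   0.1046]
lwinglow [-0.015  -0.0106  0.0851]
fing [-0.045  -0.0848  0.0971]
fing [-0.03   -0.0719  0.0767]
fing [-0.015  -0.059   0.0564]
```

Call:
{"name": "carry_out", "arguments": {"commands": [[[0.2,0,0,0,0,0,0],[0.4,0,0,0,0,0,0],[0.6,0,0,0,0,0,0],[0.75,0,0,0,0,0,0],[0.8,0,0,0,0,0,0]]]}}

```text
t: 7.8
tcp_pos: [0.5296, 0.1787, 0.0471]
tool_rot: [0.042, 0.706, -0.042, 0.706]
force: [-2.0, 0.7, 6.3]
finger_gap: 0.002
```

Call:
{"name": "carry_out", "arguments": {"commands": [[[0.05,0,0,0,0,0,0],[0.1,0,0,0,0,0,0],[0.1,0,0,0,0,0,0],[0.1,0,0,0,0,0,0],[0.1,0,0,0,0,0,0]]]}}

```text
t: 8.3
tcp_pos: [0.5297, 0.1787, 0.0465]
tool_rot: [0.042, 0.706, -0.042, 0.706]
force: [-4.0, 0.0, 16.0]
finger_gap: -0.002
```

Call:
{"name": "carry_out", "arguments": {"commands": [[[0.02,0,0,0,0,0,0],[0.02,0,0,0,0,0,0],[0.02,0,0,0,0,0,0],[0.02,0,0,0,0,0,0],[0.02,0,0,0,0,0,0]]]}}

```text
t: 8.8
tcp_pos: [0.5298, 0.1787, 0.0464]
tool_rot: [0.042, 0.705, -0.042, 0.706]
force: [-3.9, 0.7, 19.3]
finger_gap: 0.002
```

Run:
```python
from h import *
from station import manip
plan(-.030,-.058,.046,0)
d=manip.snapshot("scene"); cv2.imwrite("pics/scene8.png",cv2.convertScaleAbs(cv2.resize(d["image"][150:260,200:340,::-1],None,fx=5.4,fy=5.4,interpolation=cv2.INTER_CUBIC),alpha=1.6))
```

```text
t 8.8 press -0.0287 -0.0577 0.0464 F [-3.93  0.7  19.31] gap 0.002 q [ 0.13  0.72  1.73  0.    0.69 -1.33]
goal [0.5285 0.1786 0.046 ] shift [ 0.017 -0.011 -0.051] turn [-0.003  0.012 -0.003]
axes [[0.001, 0.12, 0.993], [0.0, 0.993, -0.12], [-1.0, 0.0, 0.001]]
```

View pics/scene8.png

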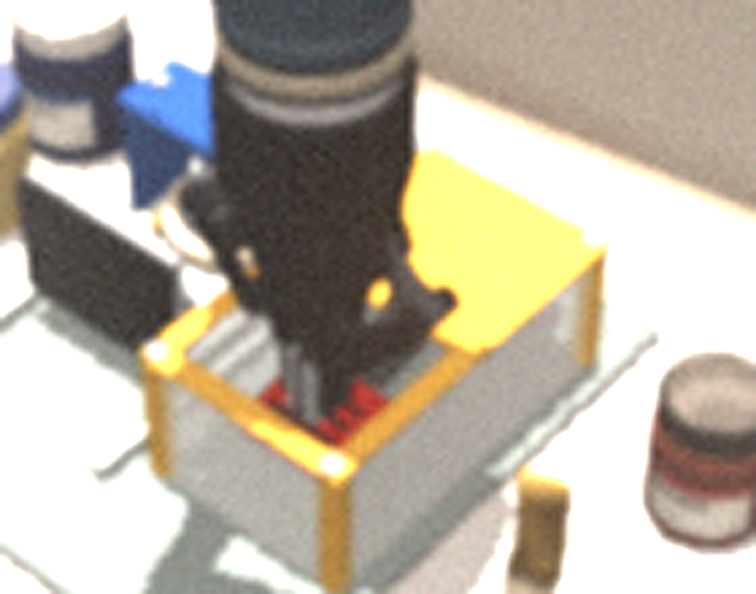

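Call:
{"name": "carry_out", "arguments": {"commands": [[[0,0,0,0,0,0,0],[0,0,0,0,0,0,0],[-0.4,0,0,0,0,0,0],[-0.9,0,0,0,0,0,0],[-1.4,0,0,0,0,0,0]]]}}

```text
t: 9.35
tcp_pos: [0.5296, 0.1784, 0.0795]
tool_rot: [0.042, 0.706, -0.043, 0.706]
force: [0.3, 0.1, 0.9]
finger_gap: -0.004
```

Call:
{"name": "carry_out", "arguments": {"commands": [[[-1,0,0,0,0,0,0],[-2,0,0,0,0,0,0],[-3.5,0,0,0,0,0,0],[-5,0,0,0,0,0,0],[-5,0,0,0,0,0,0]]]}}

```text
t: 9.85
tcp_pos: [0.5331, 0.179, 0.2095]
tool_rot: [0.043, 0.702, -0.042, 0.71]
force: [0.7, 0.7, 1.2]
finger_gap: 0.0
```

Call:
{"name": "carry_out", "arguments": {"commands": [[[0,0,-1,0,0,0,0],[0,0,-2,0,0,0,0],[0,0,-3,0,0,0,0],[0,0,-3,0,0,0,0],[0,0,-3,0,0,0,0]]]}}

```text
t: 10.35
tcp_pos: [0.4551, 0.1876, 0.204]
tool_rot: [0.042, 0.706, -0.042, 0.706]
force: [0.1, -0.0, 0.6]
finger_gap: 0.003
```

Run:
```python
from h import *
from station import manip
plan(-.030,-.058,.046,0)
ox,oy,th=np.load('pose.npy'); c,s=np.cos(th),np.sin(th)
for n in("scene","wrist","top"):
  d=manip.snapshot(n); cv2.imwrite(f"pics/{n}9.png",d["image"][:,:,::-1]); pickle.dump(d,open(f"{n}9.pkl","wb"))
```

```text
t 10.35 press -0.1039 -0.0579 0.204 F [ 0.14 -0.03  0.63] gap 0.003 q [ 0.16  0.39  1.79 -0.    0.96 -1.29]
goal [0.5285 0.1786 0.046 ] shift [ 6.321e+00 -3.000e-03  2.955e+00] turn [-0.     0.     0.002]
axes [[0.0, 0.119, 0.993], [-0.0, 0.993, -0.119], [-1.0, -0.0, 0.0]]
```

View pics/scene9.png

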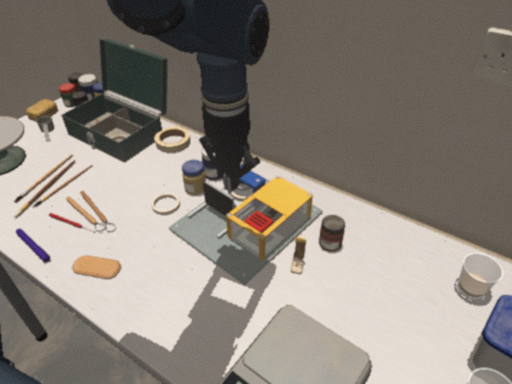

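View pics/wrist9.png

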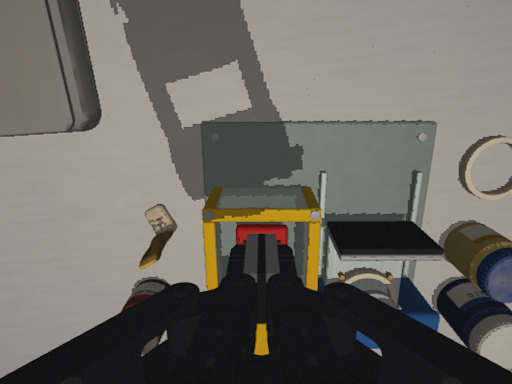

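Run:
```python
from h import *
d=pickle.load(open("wrist9.pkl","rb")); ox,oy,th=np.load('pose.npy'); c,s=np.cos(th),np.sin(th)
for uv,z in [((329,222),.026),((428,222),.026),((340,250),.09),((439,250),.09)]:
    w=cast(d,uv,z)[:2]-[ox,oy]; print(uv,z,np.round([c*w[0]+s*w[1],-s*w[0]+c*w[1]],4))
for n in('scene0','scene6','scene9'):
    d=pickle.load(open(n+".pkl","rb")); h=cv2.cvtColor(d["image"],cv2.COLOR_RGB2HSV);m=cv2.inRange(h,(0,150,60),(8,255,255));m[:200]=0;m[240:]=0;m[:,:240]=0;m[:,285:]=0
    u=cv2.moments(m,True); print(n,u['m00'],u['m10']/u['m00'],u['m01']/u['m00'])
a=pickle.load(open("scene0.pkl","rb"))["image"]; 
for nm,(x0,x1,y0,y1) in dict(ring=(148,184,190,217),tile=(288,308,235,275),jr=(317,348,213,252),jy=(180,206,158,195)).items():
    print(nm,np.abs(a[y0:y1,x0:x1].astype(int)-d["image"][y0:y1,x0:x1]).mean().round(1))
```

```text
(329, 222) 0.026 [-0.0417  0.0136]
(428, 222) 0.026 [-0.0416  0.1176]
(340, 250) 0.09 [-0.0428  0.0105]
(439, 250) 0.09 [-0.0427  0.096 ]
scene0 337.0 258.89020771513356 220.9020771513353
scene6 287.0 258.8850174216028 221.4808362369338
scene9 337.0 258.8486646884273 220.93175074183975
ring 13.6
tile 11.2
jr 9.7
jy 9.1
```

```bash
python3 -c "
from station import manip
print(manip.sign_off())"
```

```text
the job is handed in; nothing more can be done
None
```

The job is done and handed in at about 10.5 s. No verdict was reported.

- **Sled:** I pushed it on its rubber face with the shut fingertips, tilted 15°, until it stopped dead with about 16 N behind it. After withdrawing, the face measured press x of about -42 to -43 mm against the nominal -45 mm. That fits home within camera error.
- **Lever:** I went straight down through the middle of the window and pressed the pad until it stopped at 46 mm height, reaching 16 to 19 N. I held it there for about 1.2 s, then withdrew straight up. The pad then sat in the same place in the camera image as at the start, so it had sprung back up.
- **Guard and ring:** I saw no sign of contact in the pictures or the forces I read. The camera images put the finger linkage above the guard top throughout the press.
- **Loose items:** the tile, spare ring, yellow jar and red-brown jar look unmoved in the last scene picture, though I compared them only roughly. The spare ring's patch differed slightly more than the others, and I took that as image noise. The arm partly hid the blue jar in that picture, so I did not check it numerically. The arm stayed clear of it.

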